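# Lengthen the ski rest by one hole

### The arm

A 6-joint arm with a two-finger parallel gripper is mounted at the origin on the work surface. World frame = base frame: x ahead of the robot, y to its left, z up, the work surface at z = 0. Lengths are in m, angles in degrees, forces in N, time in s.
With the tool pointing down it reaches from about 0.4 to 0.825 m from the base axis. Payload 7 kg.
Tool frame: the origin (TCP) lies at the very end of the fingers, on their centre line; the grasp point (between the pads) lies 19 mm behind it (ctrl.grasp_offset is the distance from the TCP to the grasp point, in m); z points along the fingers, y is the line along which they close (so a half turn about z gives the same grasp; the last joint's range is limited). The gripper opens to 88 mm and grips with 3 to 60 N. Pads are 19 mm wide; open, the fingers measure 130 mm over their backs; the gripper's body (78 mm by 193 mm) begins 47 mm behind the grasp point.
Start: joints at [-58.149, 20.546, 0.682, 0, -70.136, -16.507], TCP at [0.179, -0.651, 0.227] pointing down, gripper open.
Joint ranges: [-176.03, 176.03], [-82.01, 121.73], [-58.28, 71.71], [-173.87, 95.51], [-174.79, -0.11], [-173.66, 173.66]. Speed limits (degrees/s): [136.94, 136.94, 172.46, 180, 180, 180].

### API

Orientations are given as [roll, pitch, yaw] about the fixed x, y, z axes, in that order (R = Rz(yaw) Ry(pitch) Rx(roll)).
In Python, from plant import ctrl gives the robot as it stands. The module is installed in compiled form; this text tells all that it offers.
- The arm moves only by the tool jog_arm, never from a script. Its argument "plan" is a list that holds one entry, the list of rows, each a list of 7 numbers: the opening, from 0 (shut) to 1 (fully open), then the shift along the tool's x, y, z in m, then the turn, a rotation vector about the tool's x, y, z in degrees. A call has 1 to 20 rows; each row is the pose to reach, as a shift and turn from the pose commanded when the call began, along the tool's axes at that moment; what a row does not reach only later rows make up. A row lasts 1/8 s, in which the tool goes at most 62.5 mm and 10.7 degrees, less where a joint would pass 70% of its speed; a pose out of reach is approached as far as the arm can. A call with a gripper value outside its range is refused whole. The fingers move at their own pace and stop on an object; the grip force is fixed at half the most. Time passes only in rows, so rows that repeat a pose let the fingers close. It gives the time, the measured TCP pose, the force, the opening and the grip force at its end, in the units of the state.
- ctrl.get_obs(): the state, without advancing time (a new reading comes with each control period).
- ctrl.snapshot(name): name is "scene" or "top"; returns a dict with "image" (480x640x3 uint8, red, green, blue), "vertical_fov" (degrees; the focal length in pixels is half the picture's height over the tangent of half this angle, whatever the lens; pixels are square), "cx", "cy" (the principal point, pixels), "R" (3x3) and "t" (3): a world point X has camera coordinates R X + t. Camera axes: x right, y down, z forward; pixel columns grow to the right and rows downward; lengths in m; the calibration is good to about 2 mm. A picture is of the moment at which its call begins. There is no depth.
- ctrl.close_job(): hands the job in; it is judged then, once.
The state is a dict: "clock": time; "joint_pos": joint angles; "qvel": joint speeds; "tau": joint torques, N m; "tool_pos": TCP position; "orientation": TCP orientation; "force": force on the tool from outside, world axes, zero at the start; "moment": the same for the moment, N m; "opening": finger opening in m; "gripper_force": force on a finger pad.
Only numpy, scipy, OpenCV 4.12 (cv2) and the standard library are available. Lean on these libraries where they do the work, as an engineer would, in place of code of your own. Each camera call takes 0.05 s, during which the arm holds its last target. There are 200 camera calls.

### The job

Make the ski rest one hole longer: squeeze its two snap buttons flush, slide the sleeve away from the post until both buttons spring out fully in its next pair of holes, then let go. Draw it gently and stop as soon as the buttons catch, without straining them against the edge of a hole, and leave the other things on the counter where they are.

Things in the scene. Friction and masses are not known exactly. Their poses are not given: they have to be found in the camera images.
- buttons_mid (a point): Point on the ski rest's level tube axis, midway between its two snap buttons, 85 mm above the counter; does not move. Axes: +y along the tube, the way the sleeve lengthens; x level across the tube, the way the buttons move; z up. A square steel inner tube (22 mm), fixed to a post, carries the buttons and a square aluminium sleeve (30 x 30 mm, 180 mm long) slides on it.
- post_top (a point): Middle of the top of the black steel post (46 x 40 mm, 112 mm high) that holds the inner tube; it is bolted to the counter, 145 mm from buttons_mid towards -y of that point.
- fork_mid (a point): Middle of the fork's cross bar at the sleeve's far end, 97 mm from sleeve_mid along +y and 21 mm above the axis; moves with the sleeve. Fork 110 mm wide across the tube, its prongs reach 62 mm above the axis; a thin leg with a rubber foot (32 mm across) hangs below.
- sleeve_mid (a point): Point on the sleeve's axis at its first pair of holes, half-way along it; moves with the sleeve, same axes as buttons_mid. The two points coincide at the start (within 1 mm).
- sleeve (a joint): How far the sleeve is drawn out, m; 0 = buttons in the first holes, play 1 to 2 mm. The second pair lies nearer the post, 34 to 48 mm from the first: differs from rest to rest, found by feel. Pull needed: up to 20 N over the first 12 mm, then 3 to 10 N. At the second holes it kicks forward as the buttons spring out, has 3 to 5 mm of play, then stops dead.
- button_near (a joint): Steel snap button, 8 mm across, standing 5 mm out of the sleeve's side face on the -x side of buttons_mid. Value = how far it is pressed in, m: 0 = fully out, 0.005 = flush. Spring: 5.5 N at the start, 11 N at flush. Frees the sleeve once flush (about 0.0045); press it for the first 10 mm of slide, then the sleeve itself keeps it in.
- button_far (a joint): The same button on the opposite side face (+x of buttons_mid); 40 mm across both tips. Flat pads wider than 10 mm, closed on the sleeve's two side faces over the buttons with 20 to 30 N, press both flush at once and can pull the sleeve without slipping.
- snap: Spring carrier inside the inner tube that carries the two buttons; its origin is the point midway between the buttons.
- tin_mid (a point): Bystander: round aluminium tin with clip-on lid, 92 mm across, 55 mm high; its centre.
- jar_mid (a point): Bystander: glass jar with twist cap, 68 mm across, 95 mm high; its centre.
- cork_block_mid (a point): Bystander: cork block 55 x 100 x 35 mm, lying beside the rest; its centre.
- groove_scraper_mid (a point): Bystander: black groove scraper, 30 x 100 x 12 mm, lying beside the rest; its centre.
- wax_bar_mid (a point): Bystander: white wax bar 40 x 75 x 22 mm; its centre.
- brush_grip (a point): Bystander: hand brush lying on the counter; a point on its handle.

How it is judged:
By the outcome, as a careful person would: the job done as asked, in the order asked, and still so for the second after the job is handed in, with the robot touching nothing.
It also fails if it takes over 45 s, if anything falls off the work surface, if the arm or the gripper's body presses on something with over 40 N, if the wrist force passes 120 N, or if a joint passes its speed limit or range.

## Working session

There is one attempt and no reset: what is moved stays moved. The work goes in short steps, Python scripts to look and compute and a tool call to move; the robot and the scene stay as the last step left them, time stands still between calls to the robot, and variables do not carry over. Pictures are saved under pics/ and viewed, at most 10 in all, crops included, and the job is handed in when it is done.

Besides the shell and the picture viewer there is one more tool, called after "Emit:" as name(argument=value, ...) on one line, values as JSON. jog_arm: Moves the arm, as the interface text tells. Its arguments: {"type":"object","properties":{"plan":{"type":"array","items":{"type":"array","items":{"type":"array","items":{"type":"number"}}}}},"required":["plan"]}

```bash
mkdir -p pics; python3 - <<'E'
from plant import ctrl
import cv2,pickle
o=ctrl.get_obs(); print(o['clock'],o['tool_pos'],o['orientation'],o['opening'],o['force'],ctrl.grasp_offset)
for n in("scene","top"):
    s=ctrl.snapshot(n); pickle.dump(s,open(f'pics/{n}0.pkl','wb')); cv2.imwrite(f'pics/{n}0.png',s['image'][:,:,::-1]); print(n,s['vertical_fov'],s['cx'],s['cy'],(-s['R'].T@s['t']).round(3))
E
```

```text
0.0 [ 0.17844835 -0.65047568  0.22562499] [ 1.79904843e+02 -8.26938071e-03 -1.64664290e+02] 0.08769992051475808 [ 0.11607227 -0.24621507 -0.08638198] 0.0188
scene 50.525086877435044 316.0871176496998 242.66496146270768 [1.426 0.052 0.896]
top 44.590358907277256 316.37693823117513 241.31744619979293 [0.48  0.015 1.377]
```

View pics/scene0.png

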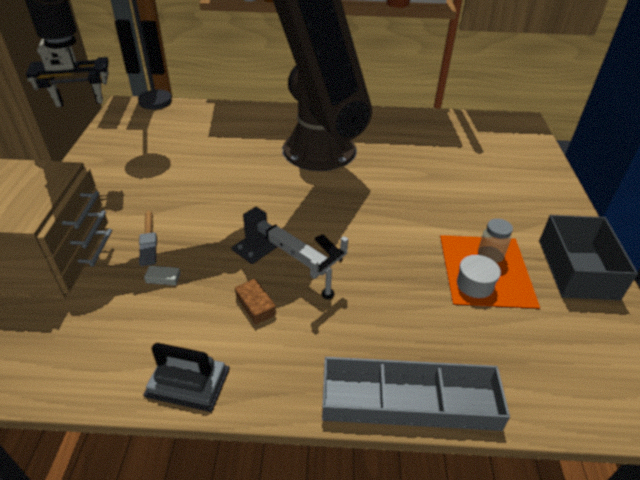

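View pics/top0.png

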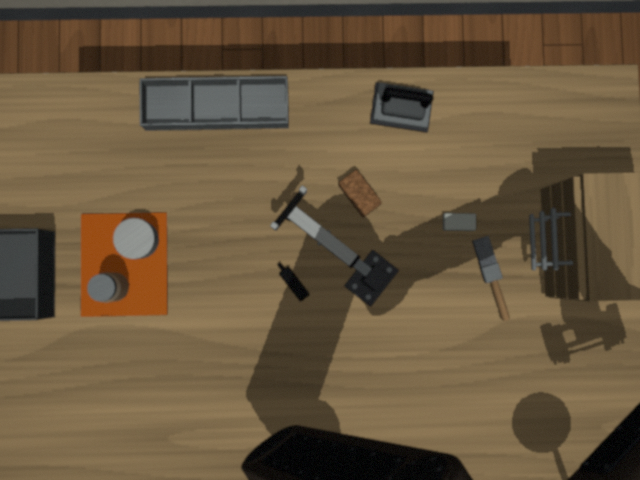

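The rest lies at about (285–385, 195–290) in the top view, with its fork near (289,208) and its post near (372,277). The scraper is at (293,281) and the cork at (360,191). I'll enlarge this area for detail.

```bash
python3 - <<'E'
import pickle,cv2
s=pickle.load(open('pics/top0.pkl','rb'));a=s['image'][170:310,255:415]
b=pickle.load(open('pics/scene0.pkl','rb'))['image'][195:325,220:370]
f=lambda i:cv2.resize(cv2.convertScaleAbs(i,alpha=1.6),(400,340),interpolation=cv2.INTER_CUBIC)
cv2.imwrite('pics/crop0.png',cv2.hconcat([cv2.resize(cv2.convertScaleAbs(a,alpha=1.7),None,fx=2.5,fy=2.5,interpolation=cv2.INTER_CUBIC),cv2.resize(cv2.convertScaleAbs(b,alpha=1.5),(400,350),interpolation=cv2.INTER_CUBIC)])[:,:,::-1])
E
```

```text
(no output)
```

View pics/crop0.png

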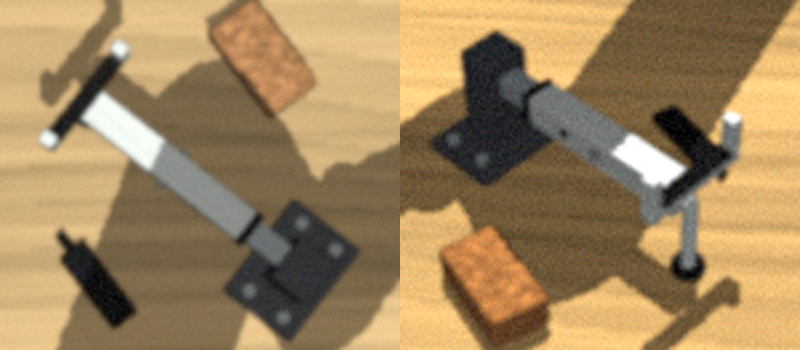

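The top crop shows the sleeve running from the fork (95,105) to the black collar (250,228). The white prong tips are at (120,48) and (49,139), and a button shows at (160,183). I'll measure the axis with a colour mask.

```bash
cat > h.py <<'E'
import numpy as np
def ray(s,px,z):
    f=240/np.tan(np.radians(s['vertical_fov']/2)); R=s['R'];c=-R.T@s['t']
    d=R.T@np.array([(px[0]-s['cx'])/f,(px[1]-s['cy'])/f,1]); return c+d*(z-c[2])/d[2]
def proj(s,X):
    f=240/np.tan(np.radians(s['vertical_fov']/2)); c=s['R']@X+s['t']; return c[:2]/c[2]*f+[s['cx'],s['cy']]
E
python3 - <<'E'
import pickle,cv2,numpy as np
from h import *
s=pickle.load(open('pics/top0.pkl','rb'));im=s['image'].astype(int)
sat=im.max(2)-im.min(2); m=((sat<22)&(im.min(2)>62)).astype(np.uint8)
k=np.zeros_like(m);k[195:275,280:375]=1;m*=k
n,l,st,c=cv2.connectedComponentsWithStats(m); 
for i in range(1,n):
    if st[i,4]>60: print(st[i],c[i])
i=1+st[1:,4].argmax(); pts=np.argwhere(l==i)[:,::-1].astype(np.float32)
r=cv2.minAreaRect(pts); b=cv2.boxPoints(r); W=np.array([ray(s,p,.1) for p in b]); print(b.round(1).tolist(),W.round(4).tolist(),[np.linalg.norm(W[j]-W[j-1]).round(4) for j in range(4)])
w=np.array([ray(s,p,.1)[:2] for p in pts]); v=cv2.fitLine(w.astype(np.float32),cv2.DIST_L2,0,.01,.01).ravel(); print('line',v, np.degrees(np.arctan2(v[1],v[0])))
A=ray(s,(303,189.2),.147);B=ray(s,(274.6,225.6),.147);print('fork',A,B,np.linalg.norm(A-B),(A+B)/2, np.degrees(np.arctan2(*(A-B)[1::-1])))
print('collar',ray(s,(355,261),.1)); print('button',ray(s,(319,243),.085))
b2=pickle.load(open('pics/scene0.pkl','rb'))
vis=(l==i)[170:310,255:415]*255
cv2.imwrite('pics/m.png',cv2.resize(vis.astype(np.uint8),None,fx=3,fy=3))
E
```

```text
[ 287  206   70   59 1137] [320.88742304 234.5180299 ]
[[285.79998779296875, 217.0], [295.5, 204.6999969482422], [357.6000061035156, 253.60000610351562], [348.0, 265.79998779296875]] [[0.6112, 0.0565, 0.1], [0.6378, 0.0348, 0.1], [0.5279, -0.0987, 0.1], [0.5015, -0.077, 0.1]] [np.float64(0.1727), np.float64(0.0343), np.float64(0.173), np.float64(0.0342)]
line [ 0.6374447   0.77049613  0.5712927  -0.01935083] 50.39846
fork [0.66476718 0.01758328 0.147     ] [0.58874718 0.07893583 0.147     ] 0.09768917598563553 [0.62675718 0.04825956 0.147     ] -38.90553892735136
collar [ 0.5117758 -0.0925709  0.1      ]
button [ 0.55362176 -0.01519788  0.085     ]
```

View pics/m.png

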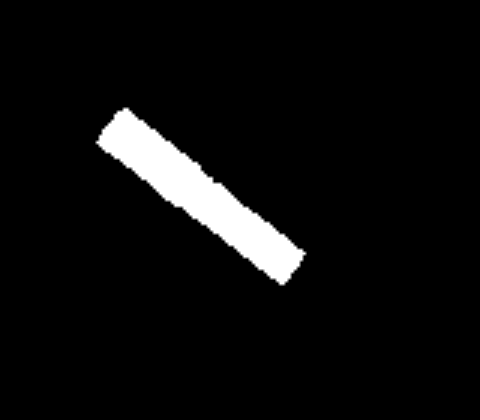

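The mask shows a clean sleeve strip running from (98,140) to (303,255). I'll cross-check the button position with the scene view, where the dark spots are near (281,244) and (292,252).

```bash
python3 - <<'E'
import pickle,cv2,numpy as np
from h import *
s=pickle.load(open('pics/scene0.pkl','rb'))
u=np.array([.6374,.7705,0]);n=np.array([.7705,-.6374,0]);m0=np.array([.566,-.0255,.085])
for p in((280.7,244.1),(292.4,251.9)):
    X=ray(s,p,.085);print(p,X,'along',(X-m0)@u,'across',(X-m0)@n)
print('pred button far',proj(s,m0+.018*n),'hole2',proj(s,m0+.015*n-.04*u),'post',proj(s,m0-.145*u+[0,0,.027]))
t=pickle.load(open('pics/top0.pkl','rb'));print('top pred: post',proj(t,m0-.145*u+[0,0,.027]))
cv2.imwrite('pics/c1.png',cv2.convertScaleAbs(cv2.resize(s['image'][225:275,260:340],None,fx=9,fy=9,interpolation=cv2.INTER_CUBIC),alpha=1.8)[:,:,::-1])
E
```

```text
(280.7, 244.1) [ 0.55370497 -0.0648781   0.085     ] along -0.03817767826512683 across 0.015626281594374528
(292.4, 251.9) [ 0.57820728 -0.03518697  0.085     ] along 0.0003171059077005038 across 0.015580184464564401
pred button far [291.56512339 252.35797014] hole2 [280.34773419 243.6059002 ] post [254.15023421 212.19728531]
top pred: post [376.55559935 278.0913035 ]
```

View pics/c1.png

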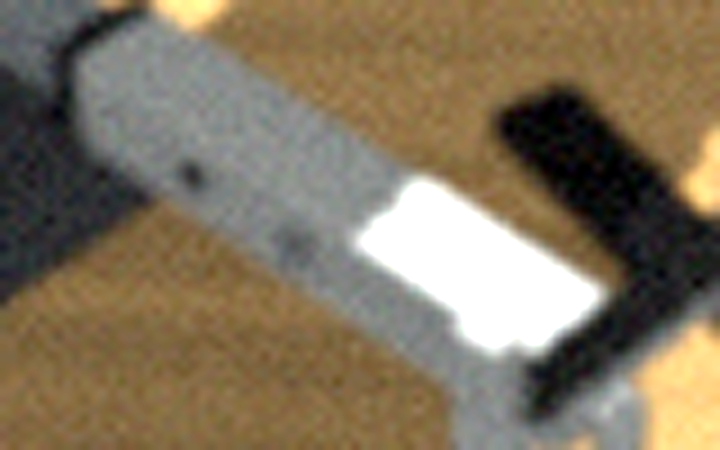

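The button lies at about (293,252) in the scene view and the second hole at about (281,244), so the spacing is about 38–39 mm. Both views put buttons_mid at about (0.566, -0.0255), tube yaw 50.5°. I'll lift to clear the cabinet, then move over it.

Emit:
jog_arm(plan=[[[1,0,0,-0.06,0,0,0],[1,0,0,-0.12,0,0,0],[1,0,0,-0.18,0,0,0],[1,-0.03,0.03,-0.2,0,0,-2],[1,-0.07,0.065,-0.2,0,0,-5],[1,-0.11,0.1,-0.2,0,0,-8],[1,-0.15,0.14,-0.2,0,0,-11],[1,-0.19,0.18,-0.2,0,0,-14],[1,-0.23,0.215,-0.2,0,0,-17],[1,-0.27,0.25,-0.2,0,0,-20],[1,-0.31,0.29,-0.2,0,0,-23],[1,-0.35,0.325,-0.2,0,0,-26],[1,-0.39,0.36,-0.2,0,0,-29],[1,-0.43,0.4,-0.2,0,0,-32],[1,-0.47,0.435,-0.17,0,0,-34],[1,-0.51,0.47,-0.13,0,0,-35],[1,-0.539,0.5,-0.09,0,0,-35.2],[1,-0.539,0.5,-0.06,0,0,-35.2],[1,-0.539,0.5,-0.06,0,0,-35.2],[1,-0.539,0.5,-0.06,0,0,-35.2]]])

```text
clock: 2.6
tool_pos: [0.5666, -0.0265, 0.2881]
orientation: [-179.9, 0.0, -129.5]
force: [-0.2, -0.5, 0.3]
opening: 0.0873
gripper_force: 0.0
```

```bash
python3 - <<'E'
from plant import ctrl
import cv2
o=ctrl.get_obs();print({k:o[k] for k in('clock','tool_pos','orientation','joint_pos','force','moment')})
E
```

```text
{'clock': 2.6, 'tool_pos': array([ 0.56658052, -0.02651082,  0.28807243]), 'orientation': array([-1.79920065e+02,  4.84893051e-02, -1.29466292e+02]), 'joint_pos': array([ 1.71136952e+01,  8.36529657e+00, -7.66491330e+00,  4.16476449e-02,
       -7.38852966e+01, -5.65915511e+01]), 'force': array([-0.23981508, -0.51285006,  0.2545553 ]), 'moment': array([-0.03860676,  0.0314337 , -0.06630262])}
```

Emit:
jog_arm(plan=[[[1,0,0.001,0.04,0,0,0],[1,0,0.001,0.08,0,0,0],[1,0,0.001,0.12,0,0,0],[1,0,0.001,0.14,0,0,0],[1,0,0.001,0.16,0,0,0],[1,0,0.001,0.16,0,0,0]]])

```text
clock: 3.35
tool_pos: [0.5654, -0.026, 0.127]
orientation: [-180.0, -0.0, -129.5]
force: [0.2, -0.2, 1.1]
opening: 0.0877
gripper_force: 0.0
```

```bash
python3 - <<'E'
from plant import ctrl
import cv2
for n,(x,y,w,h) in {"scene":(210,150,160,150)}.items():
    s=ctrl.snapshot(n);cv2.imwrite(f'pics/{n}1.png',cv2.convertScaleAbs(cv2.resize(s['image'][y:y+h,x:x+w],None,fx=4,fy=4,interpolation=cv2.INTER_CUBIC),alpha=1.6)[:,:,::-1])
E
```

```text
(no output)
```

View pics/scene1.png

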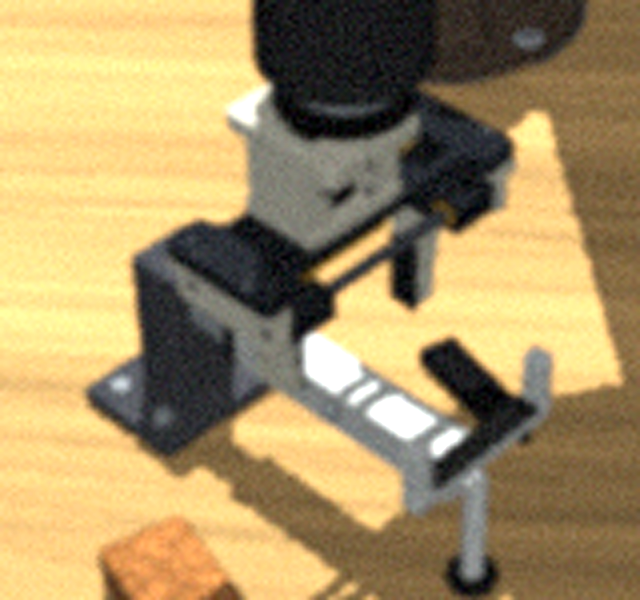

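The gripper straddles the sleeve, with its fingers at about (275,240) and (312,220) in the scene view, well clear of the fork and post. Next I go down and close partway.

Emit:
jog_arm(plan=[[[1,0,0,0.03,0,0,0],[1,0,0,0.05,0,0,0],[1,0,0,0.061,0,0,0],[0.8,0,0,0.061,0,0,0],[0.6,0,0,0.061,0,0,0],[0.5,0,0,0.061,0,0,0],[0.48,0,0,0.061,0,0,0],[0.46,0,0,0.061,0,0,0],[0.44,0,0,0.061,0,0,0],[0.43,0,0,0.061,0,0,0],[0.43,0,0,0.061,0,0,0]]])

```text
clock: 4.78
tool_pos: [0.5655, -0.0255, 0.0657]
orientation: [-180.0, 0.0, -129.5]
force: [1.1, -1.9, 1.0]
opening: 0.0375
gripper_force: 6.5
```

```bash
python3 - <<'E'
from plant import ctrl
o=ctrl.get_obs();print({k:o[k].round(4) if hasattr(o[k],'round') else o[k] for k in('tool_pos','orientation','force','moment','opening','gripper_force')})
E
```

```text
{'tool_pos': array([ 0.5655, -0.0255,  0.0657]), 'orientation': array([-1.799797e+02,  1.390000e-02, -1.294545e+02]), 'force': array([ 1.0792, -1.8655,  0.9531]), 'moment': array([-0.5191, -0.3941, -0.0029]), 'opening': 0.03752795807780363, 'gripper_force': 6.547184810042381}
```

Emit:
jog_arm(plan=[[[0.4,0,-0.0007,0,0,0,0],[0.37,0,-0.0007,0,0,0,0],[0.34,0,-0.0007,0,0,0,0],[0.3,0,-0.0007,0,0,0,0],[0.2,0,-0.0007,0,0,0,0],[0.1,0,-0.0007,0,0,0,0],[0.0,0,-0.0007,0,0,0,0],[0.0,0,-0.0007,0,0,0,0],[0.0,0,-0.0007,0,0,0,0]]])

```text
clock: 5.9
tool_pos: [0.5662, -0.0261, 0.0657]
orientation: [-180.0, 0.0, -129.5]
force: [4.1, -5.2, 1.1]
opening: 0.0299
gripper_force: 30.0
```

```bash
cat > st.py <<'E'
from plant import ctrl
import numpy as np
o=ctrl.get_obs();y=np.radians(50.5);u=np.array([np.cos(y),np.sin(y),0]);n=np.array([u[1],-u[0],0])
d=o['tool_pos']-[.566,-.0255,.066]
print('t',round(o['clock'],2),'along mm',(1e3*d@u).round(2),'across',(1e3*d@n).round(2),'z',(1e3*d[2]).round(2),'F along',(o['force']@u).round(2),'across',(o['force']@n).round(2),'Fz',o['force'][2].round(2),'M',o['moment'].round(2),'open',round(o['opening']*1e3,2),'grip',round(o['gripper_force'],1))
E
python3 st.py
```

```text
t 5.9 along mm -0.31 across 0.58 z -0.3 F along -1.38 across 6.45 Fz 1.07 M [-1.3  -1.03 -0.01] open 29.94 grip 30.0
```

Emit:
jog_arm(plan=[[[0,0,-0.0005,0,0,0,0],[0,-0.001,-0.0005,0,0,0,0],[0,-0.002,-0.0005,0,0,0,0],[0,-0.003,-0.0005,0,0,0,0],[0,-0.004,-0.0005,0,0,0,0],[0,-0.005,-0.0005,0,0,0,0],[0,-0.006,-0.0005,0,0,0,0],[0,-0.006,-0.0005,0,0,0,0]]])

```text
clock: 6.9
tool_pos: [0.5669, -0.0252, 0.0656]
orientation: [179.9, -0.4, -129.5]
force: [-7.2, -19.5, 10.7]
opening: 0.0302
gripper_force: 30.0
```

```bash
python3 st.py
```

```text
t 6.9 along mm 0.79 across 0.47 z -0.37 F along -19.6 across 6.84 Fz 10.75 M [-6.59  1.85  0.08] open 30.2 grip 30.0
```

Emit:
jog_arm(plan=[[[0,0,-0.001,-0.001,0,0,0],[0,-0.0005,-0.001,-0.002,0,0,0],[0,-0.001,-0.001,-0.002,0,0,0]]])

```text
clock: 7.28
tool_pos: [0.5668, -0.0252, 0.0657]
orientation: [179.8, -0.5, -129.5]
force: [-4.4, -20.4, -1.2]
opening: 0.0298
gripper_force: 30.0
```

```bash
python3 st.py
```

```text
t 7.28 along mm 0.76 across 0.42 z -0.31 F along -18.52 across 9.54 Fz -1.19 M [-7.25  1.11  0.16] open 29.81 grip 30.0
```

Emit:
jog_arm(plan=[[[0,-0.0005,0.001,0,0,0,0],[0,-0.001,0.001,0,0,0,0],[0,-0.001,0.001,0,0,0,0]]])

```text
clock: 7.65
tool_pos: [0.5673, -0.0245, 0.0657]
orientation: [179.8, -0.5, -129.5]
force: [-0.5, -24.5, -3.3]
opening: 0.03
gripper_force: 30.0
```

```bash
python3 st.py
```

```text
t 7.65 along mm 1.63 across 0.39 z -0.29 F along -19.26 across 15.16 Fz -3.35 M [-8.54 -0.22  0.22] open 30.03 grip 30.0
```

Emit:
jog_arm(plan=[[[0,0,-0.0015,0.0005,0,0,0],[0,-0.001,-0.003,0.0005,0,0,0],[0,-0.002,-0.003,0.0005,0,0,0],[0,-0.002,-0.003,0.0005,0,0,0]]])

```text
clock: 8.15
tool_pos: [0.5681, -0.0237, 0.0656]
orientation: [179.6, -0.6, -129.5]
force: [-14.9, -12.5, 11.0]
opening: 0.0297
gripper_force: 30.0
```

```bash
python3 st.py
```

```text
t 8.15 along mm 2.74 across 0.46 z -0.4 F along -19.11 across -3.51 Fz 11.04 M [-4.53  4.84  0.15] open 29.73 grip 30.0
```

Emit:
jog_arm(plan=[[[0,-0.001,0.0005,-0.001,0,0,0],[0,-0.002,0.0005,-0.001,0,0,0],[0,-0.003,0.0005,-0.001,0,0,0],[0,-0.004,0.0005,-0.001,0,0,0],[0,-0.004,0.0005,-0.001,0,0,0]]])

```text
clock: 8.78
tool_pos: [0.5703, -0.0209, 0.0657]
orientation: [179.6, -0.7, -129.6]
force: [-9.6, -16.8, 1.2]
opening: 0.0297
gripper_force: 30.0
```

```bash
python3 st.py
```

```text
t 8.78 along mm 6.32 across 0.41 z -0.34 F along -19.09 across 3.31 Fz 1.16 M [-6.11  3.05  0.22] open 29.65 grip 30.0
```

Emit:
jog_arm(plan=[[[0,-0.001,-0.0005,0,0,0,0],[0,-0.002,-0.0005,0,0,0,0],[0,-0.003,-0.0005,0,0,0,0],[0,-0.004,-0.0005,0,0,0,0],[0,-0.005,-0.0005,0,0,0,0],[0,-0.006,-0.0005,0,0,0,0],[0,-0.007,-0.0005,0,0,0,0],[0,-0.008,-0.0005,0,0,0,0],[0,-0.008,-0.0005,0,0,0,0]]])

```text
clock: 9.9
tool_pos: [0.5781, -0.0117, 0.0657]
orientation: [179.7, -0.3, -129.5]
force: [-5.8, -0.9, -3.2]
opening: 0.0297
gripper_force: 30.0
```

```bash
python3 st.py; python3 - <<'E'
from plant import ctrl
import cv2
s=ctrl.snapshot("scene");cv2.imwrite('pics/scene2.png',cv2.convertScaleAbs(cv2.resize(s['image'][150:300,210:370],None,fx=4,fy=4,interpolation=cv2.INTER_CUBIC),alpha=1.6)[:,:,::-1])
E
```

```text
t 9.9 along mm 18.37 across 0.52 z -0.3 F along -4.34 across -3.92 Fz -3.19 M [-0.4   1.92  0.07] open 29.72 grip 30.0
```

View pics/scene2.png

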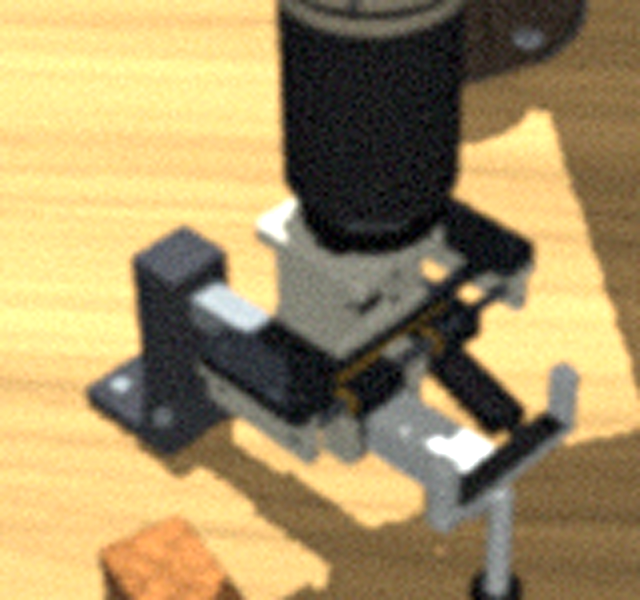

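The sleeve has moved with the gripper: the fork bar went from about (485,430) to (510,460) in the crop, and more inner tube shows near the post. Drag has fallen to about 4 N. I'll go on gently to about 31 mm.

Emit:
jog_arm(plan=[[[0,-0.001,0.0005,0.0005,0,0,0],[0,-0.0025,0.0005,0.0005,0,0,0],[0,-0.004,0.0005,0.0005,0,0,0],[0,-0.0055,0.0005,0.0005,0,0,0],[0,-0.007,0.0005,0.0005,0,0,0],[0,-0.0085,0.0005,0.0005,0,0,0],[0,-0.01,0.0005,0.0005,0,0,0],[0,-0.0115,0.0005,0.0005,0,0,0],[0,-0.0125,0.0005,0.0005,0,0,0],[0,-0.0125,0.0005,0.0005,0,0,0],[0,-0.0125,0.0005,0.0005,0,0,0]]])

```text
clock: 11.32
tool_pos: [0.5863, -0.0017, 0.0657]
orientation: [179.7, -0.3, -129.5]
force: [-5.1, 0.3, -0.9]
opening: 0.0299
gripper_force: 30.0
```

```bash
python3 st.py
```

```text
t 11.32 along mm 31.25 across 0.52 z -0.31 F along -3.07 across -4.12 Fz -0.92 M [-0.47  1.83  0.08] open 29.85 grip 30.0
```

Emit:
jog_arm(plan=[[[0,-0.001,0.0005,0,0,0,0],[0,-0.002,0.0005,0,0,0,0],[0,-0.003,0.0005,0,0,0,0],[0,-0.003,0.0005,0,0,0,0],[0,-0.003,0.0005,0,0,0,0]]])

```text
clock: 11.95
tool_pos: [0.5896, 0.0023, 0.0657]
orientation: [179.8, -0.1, -129.5]
force: [-2.5, 5.5, -8.4]
opening: 0.0298
gripper_force: 30.0
```

```bash
python3 st.py
```

```text
t 11.95 along mm 36.47 across 0.57 z -0.26 F along 2.72 across -5.42 Fz -8.44 M [ 1.38  0.84 -0.08] open 29.83 grip 30.0
```

```bash
python3 st.py; python3 - <<'E'
from plant import ctrl
import cv2
s=ctrl.snapshot("scene");cv2.imwrite('pics/scene3.png',cv2.convertScaleAbs(cv2.resize(s['image'][215:285,250:340],None,fx=8,fy=8,interpolation=cv2.INTER_CUBIC),alpha=1.8)[:,:,::-1])
E
```

```text
t 11.95 along mm 36.47 across 0.57 z -0.26 F along 2.72 across -5.42 Fz -8.44 M [ 1.38  0.84 -0.08] open 29.83 grip 30.0
```

View pics/scene3.png

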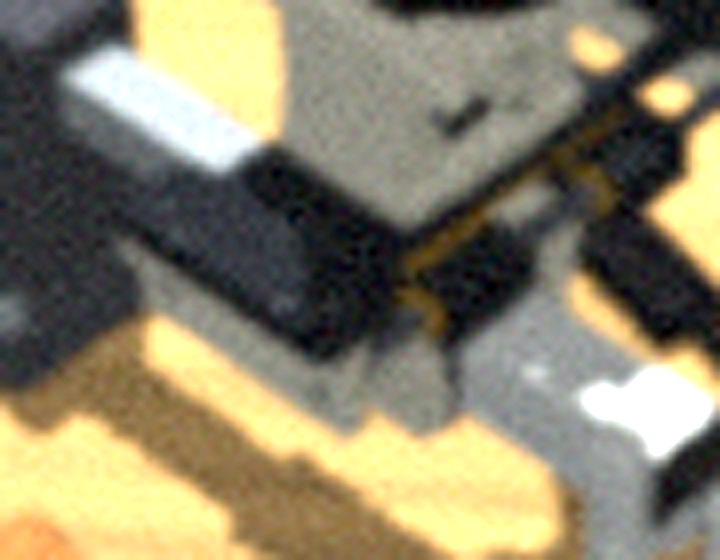

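The kick has happened: the tool jumped about 5 mm for 3 mm commanded, and the along force went from -3 N to +2.7 N. The buttons themselves are hidden by the gripper at about (332,299) in the crop. I'll relax the side loads, then open and back off to see.

Emit:
jog_arm(plan=[[[0,-0.0005,0.001,0.001,0,0,0],[0,-0.0005,0.001,0.001,0,0,0]]])

```text
clock: 12.25
tool_pos: [0.5899, 0.0026, 0.0657]
orientation: [179.9, -0.1, -129.5]
force: [-3.4, 1.7, -7.4]
opening: 0.0299
gripper_force: 30.0
```

```bash
python3 st.py
```

```text
t 12.25 along mm 36.87 across 0.59 z -0.27 F along -0.89 across -3.74 Fz -7.41 M [ 0.85  1.54 -0.04] open 29.95 grip 30.0
```

Along force is near zero and the sleeve is free in its play. Releasing now.

Emit:
jog_arm(plan=[[[0.36,0,0,0.0005,0,0,0],[0.4,0,0,0.0005,0,0,0],[0.5,0,0,0,0,0,0],[0.7,0,0,0,0,0,0],[0.9,0,0,0,0,0,0],[0.9,0,0,0,0,0,0],[0.9,0,0,0,0,0,0],[0.9,0,0,-0.02,0,0,0],[0.9,0,0,-0.05,0,0,0],[0.9,0,0,-0.1,0,0,0],[0.9,0,0,-0.16,0,0,0],[0.9,0.06,0,-0.2,0,0,0],[0.9,0.12,0,-0.23,0,0,0],[0.9,0.18,0,-0.23,0,0,0],[0.9,0.18,0,-0.23,0,0,0]]])

```text
clock: 14.12
tool_pos: [0.4748, -0.1385, 0.298]
orientation: [-179.9, 0.1, -129.6]
force: [0.3, 0.9, -0.3]
opening: 0.0788
gripper_force: 0.0
```

```bash
python3 st.py; python3 - <<'E'
from plant import ctrl
import cv2
s=ctrl.snapshot("scene");t=ctrl.snapshot("top")
f=lambda i:cv2.resize(cv2.convertScaleAbs(i,alpha=1.7),(400,400),interpolation=cv2.INTER_CUBIC)
cv2.imwrite('pics/fin.png',cv2.hconcat([f(s['image'][215:275,260:320]),f(t['image'][185:275,275:365])])[:,:,::-1])
E
```

```text
t 14.12 along mm -145.2 across 1.49 z 231.98 F along 0.9 across -0.33 Fz -0.31 M [ 0.06 -0.02 -0.  ] open 78.77 grip 0.0
```

View pics/fin.png

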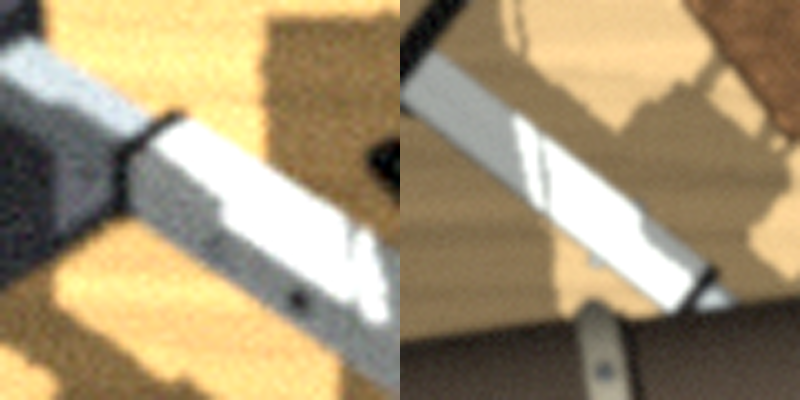

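The scene crop shows the emptied first hole as a dark spot at (298,298), with a button spot at about (215,243). The top crop shows the near button standing proud at (597,262). I'll check these numerically, including the tip reach of both buttons.

```bash
python3 - <<'E'
from plant import ctrl
import pickle,numpy as np,cv2
from h import *
y=np.radians(50.5);u=np.array([np.cos(y),np.sin(y),0]);n=np.array([u[1],-u[0],0]);m0=np.array([.566,-.0255,.085])
s=pickle.load(open('pics/scene0.pkl','rb'));t=pickle.load(open('pics/top0.pkl','rb'))
X=ray(s,(304.7,259.7),.085);print('hole1 along',(X-m0)@u,'across',(X-m0)@n)
X=ray(t,(319.3,244),.085);print('near button along',(X-m0)@u,'across',(X-m0)@n)
t2=ctrl.snapshot('top');s2=ctrl.snapshot('scene')
# brightness profile along the tube, at lateral offset beyond each side face (top) 
A=np.arange(-14,15,2)/1e3
for nm,im in(('before',t),('after',t2)):
  g=cv2.cvtColor(im['image'],cv2.COLOR_RGB2HSV)[:,:,1].astype(np.float32)
  for c in(-.0185,.0185):
    P=np.array([proj(t,m0+a*u+c*n) for a in A],np.float32); print(nm,c,cv2.remap(g,P[:,0],P[:,1],cv2.INTER_LINEAR).ravel().astype(int))
g=cv2.cvtColor(s2['image'],cv2.COLOR_RGB2GRAY).astype(np.float32)
A=np.arange(-10,50,2)/1e3;P=np.array([proj(s,m0+a*u+.0155*n) for a in A],np.float32);print(cv2.remap(g,P[:,0],P[:,1],cv2.INTER_LINEAR).ravel().astype(int))
E
```

```text
hole1 along 0.03857697771516089 across 0.014662021919117191
near button along -0.0018146947660062141 across -0.017432384291043292
before -0.0185 [93 92 94 95 88 76 47 33 34 59 85 93 99 95 96]
before 0.0185 [77 80 79 81 71 55 36 25 33 51 69 74 78 74 72]
after -0.0185 [91 91 91 90 83 70 45 31 38 62 84 92 95 91 93]
after 0.0185 [76 77 76 77 70 56 35 23 24 36 51 57 56 55 56]
[72 72 67 61 59 60 63 68 71 72 73 75 74 73 71 74 75 78 77 76 70 66 57 42
 33 37 50 63 72 77]
```

Both buttons stand out exactly as they did at the start, and the first hole is now about 38 mm along. I'm handing it in.

```bash
python3 -c "
from plant import ctrl
print(ctrl.close_job())"
```

```text
the job is handed in; nothing more can be done
None
```

The ski rest is one hole longer: the sleeve was drawn out about 37 mm, both buttons stand out as far as at the start in the second pair of holes, the gripper let go and backed clear, and the job was handed in at about 14 s.

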